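# Move the carbon hatch cover to the inspection stand with the spatula

## Task

Take the orange-handled spatula, slide its blade under the black carbon-fibre cover between the rails it rests on, and lift the cover clear of its stand. Carry it on the blade to the empty stand with yellow rails, set it down across both rails, centred and square, and draw the blade out. Lay the spatula flat on the bench, clear of the stands; never touch the black cover with the gripper or arm, and leave the pale cover where it is.

Things in the scene. Friction and masses are not known exactly. Their poses are not given: they have to be found in the camera images.
- spatula_grip (a point): Loose orange-handled spatula, 160 g, level on the bench. Point: handle centre, 45 mm above the blade's underside; x towards blade tip, z up. Handle 90 long (x -55 to +35), 20 wide, 26 high, flat sides: grip across its width here. Level white blade 3 thick, 60 wide, x +28 to +125; neck at x +28 to +34; rest foot under the handle at x -45 reaches the blade's level.
- carbon_center (a point): Centre of the loose black woven carbon cover, a flat plate 90 (x) by 130 (y) by 5 mm, 60 to 130 g, underside 36 mm above the bench. It lies across the aluminium rails of a stand built like inspect, centred within 6 mm and square within 3 degrees; rails run along its x, both ends open, its -x edge faces the robot.
- inspect: Empty fixed stand with yellow rails. Origin: centre of its underside, on the bench; x along the rails, -x end towards the robot. Base 80 (x) by 130 (y) by 6 mm; two rails 80 long, 14 wide, centred at y -52 and +52, tops 36 above the bench: between them a channel 90 wide, 6 to 36 mm up, open at both ends. Two like stands with aluminium rails hold the covers.
- glassfibre_center (a point): Centre of the pale glass-fibre cover, same size as the black one, lying on the other aluminium-railed stand: leave it there.
Things that resemble listed ones, but are neither listed nor needed, are in the scene too. Leave any blue or red look-alike of the part that bears carbon_center alone. Leave any green or pink look-alike of the inspect alone.

How it is judged:
By the outcome, as a careful person would: the job done as asked, in the order asked, and still so for the second after the job is handed in, with the robot touching nothing.
It also fails if it takes over 64 s, if anything falls off the work surface, if the arm or the gripper's body presses on something with over 40 N, if the wrist force passes 120 N, or if a joint passes its speed limit or range.

## Robot

A 6-joint arm with a two-finger parallel gripper is mounted at the origin on the work surface. World frame = base frame: x ahead of the robot, y to its left, z up, the work surface at z = 0. Lengths are in m, angles in rad, forces in N, time in s.
With the tool pointing down it reaches from about 0.425 to 0.925 m from the base axis. Payload 12.5 kg.
Tool frame: the origin (TCP) lies where the fingers leave the gripper's body, on its centre line; the fingertips stand 73 mm ahead of it and the grasp point (between the pads) lies 54 mm ahead of it; x points along the fingers, y is the direction in which the jaws open and shut, and the axes are right-handed (so a half turn about x gives the same grasp; the last joint's range is limited). The gripper opens to 85 mm and grips with 20 to 120 N. Pads are 22 mm wide; open, the fingers measure 114 mm over their backs; the gripper's body (76 mm by 85 mm) begins 54 mm behind the grasp point. The pads swing forward as they close: fully open they stand 13 mm farther back than shut.
Start: joints at [-1.333, 0.491, 1.559, -0, 1.092, -0.106], TCP at [0.211, -0.588, 0.304] pointing down, gripper open.
Joint ranges: [-3.1, 3.1], [-0.84, 2.19], [0.05, 2.79], [-1.13, 4.28], [0.06, 2.93], [-2.69, 2.69]. Speed limits (rad/s): [2.22, 2.22, 2.79, 3.14, 3.14, 3.14].

## Interface

Orientations are given as a unit quaternion [x, y, z, w].
In Python, from station import ctrl, imaging, nets gives the robot as it stands.
- The arm moves only by the tool move_arm, never from a script. Its argument "increments" is text: rows parted by semicolons, each of 5 numbers parted by spaces: the closure, from 0 (fully open) to 1 (shut), then the shift along the world's x, y, z in cm, then the turn about the world's z in degrees. In form: fingers x y z roll; .... A call has 1 to 10 rows; each row shifts and turns the pose as measured when the row begins; what a row does not reach is not made up. A row lasts 1/8 s, in which the tool goes at most 62.5 mm and 10.7 degrees, less where a joint would pass 70% of its speed; a pose out of reach is approached as far as the arm can. A call is refused whole if a number of a shift passes 6.25 or a number of a turn 10.7, either way. A call with a gripper value outside its range is refused whole. The fingers move at their own pace and stop on an object; "force" is the grip in N (left out, the last holds). Time passes only in rows, so rows that do not move let the fingers close. It gives the time, the measured TCP pose, the force and the opening at its end, in the units of the state.
- ctrl.get_obs(): the state, without advancing time (a new reading comes with each control period).
- imaging.snapshot(name): name is "scene" or "side" or "wrist"; returns the picture (480x640x3 uint8, red, green, blue); there is no depth.
- imaging.camera_info(name): a dict with "fx", "fy", "cx", "cy" (pixels), "xyz" and "rotation" of the camera in the world. Camera axes: x right, y down, z forward; pixel columns grow to the right and rows downward; lengths in m; the calibration is good to about 2 mm. A picture is of the moment at which its call begins: read the wrist's pose just before it. camera_info takes no time and is no camera call; for the wrist camera it gives the pose at the moment of the call.
- ctrl.hand_in(): hands the job in, once; it reports no verdict.
Trained networks look in the newest picture that a camera, given by its name, has taken for a name from the list of things; names that differ only in an ending like _2 or _b are one class to them, and where a whole thing is asked for, a point or a joint stands for the part that bears it (a point fixed in the world has none). Each returns a list of dicts, best first, with "score" (0 to 1); they miss things now and then, are a little off and sometimes report something else, mostly with a low value. They report only what shows in the picture. A call takes as long as a camera call. They do not tell look-alikes from the thing itself.
- nets.regions_of(camera, label): "region" (480x640 bool, what is visible of it).
- nets.tip_of(camera, label): "location" ([x, y, z] in m, in world coordinates, good to about 4 mm: a listed point, or the origin of a listed thing).
The state is a dict: "clock": time; "q": joint angles; "qd": joint speeds; "effort": joint torques, N m; "position": TCP position; "orientation": TCP orientation; "contact_force": force on the tool from outside, world axes, zero at the start; "moment": the same for the moment, N m; "grip_width": finger opening in m.
Only numpy, scipy, OpenCV 4.12 (cv2) and the standard library are available. Lean on these libraries where they do the work, as an engineer would, in place of code of your own. Each camera call takes 0.05 s, during which the arm holds its last target.

## Working session

There is one attempt and no reset: what is moved stays moved. The work goes in short steps, Python scripts to look and compute and a tool call to move; the robot and the scene stay as the last step left them, time stands still between calls to the robot, and variables do not carry over. Pictures are saved under pics/ and viewed, and the job is handed in when it is done.

Besides the shell and the picture viewer there is one more tool, called after ">>>" by a JSON object that holds its "method" and its "body". move_arm: Moves the arm, as the interface text tells. Its arguments: {"type":"object","properties":{"increments":{"type":"string"},"force":{"type":"number"}},"required":["increments"]}

```bash
mkdir -p pics; ls; python3 - <<'E'
from station import ctrl, imaging, nets
import cv2
print(ctrl.get_obs())
for n in("scene","side","wrist"):
    im=imaging.snapshot(n); cv2.imwrite(f"pics/{n}0.png",im[:,:,::-1])
    print(n,imaging.camera_info(n))
for n in("scene","side"):
    for l in("spatula_grip","carbon_center","inspect","glassfibre_center"):
        print(n,l,[(round(d["score"],2),[round(float(v),4) for v in d["location"]]) for d in nets.tip_of(n,l)])
E
```

```text
pics
{'clock': 0.0, 'q': array([-1.33262554e+00,  4.91589806e-01,  1.55945155e+00, -1.92152063e-05,
        1.09169686e+00, -1.05567110e-01]), 'qd': array([ 7.35430291e-04, -8.69753211e-04, -8.35474929e-04,  5.04907864e-04,
        3.63809987e-05,  2.95305145e-04]), 'effort': array([-1.30348493e-03, -6.18443298e+01, -2.61598116e+01, -5.83141514e-05,
        3.96877964e-03, -1.06010560e-05]), 'position': array([ 0.21063445, -0.58828582,  0.30330818]), 'orientation': array([-0.69665537, -0.12133907,  0.69672107, -0.12053161]), 'contact_force': array([ 0.4330827 , -0.38107733,  0.39966615]), 'moment': array([-0.01045294,  0.05484819,  0.02345881]), 'grip_width': 0.08553116989269689}
scene {'fx': 539.2805873203837, 'fy': 539.2805873203837, 'cx': 320.5357398896495, 'cy': 235.63559873913218, 'xyz': array([ 1.51176894, -0.2527339 ,  0.90452105]), 'rotation': array([ 0.7440548 ,  0.52433837, -0.23154428, -0.34327681])}
side {'fx': 588.6452285138832, 'fy': 588.6452285138832, 'cx': 320.78617419895886, 'cy': 242.8686405781784, 'xyz': array([-0.1181012 ,  0.75504605,  0.66037184]), 'rotation': a
[... 270 characters left out ...]
 -0.07924283,  0.1113831 ])}
scene spatula_grip [(0.93, [0.4335, -0.0488, 0.0434])]
scene carbon_center [(0.89, [0.5294, 0.456, 0.0036]), (0.63, [0.6235, 0.2777, 0.039]), (0.63, [0.7923, 0.2906, 0.001])]
scene inspect [(0.8, [0.3923, -0.2092, -0.0009]), (0.74, [0.6863, 0.0133, -0.0015]), (0.69, [0.4781, 0.1374, 0.0001])]
scene glassfibre_center [(0.79, [0.5965, -0.2542, 0.039])]
side spatula_grip []
side carbon_center [(0.94, [0.7938, 0.2908, 0.0073]), (0.76, [0.6224, 0.281, 0.0383]), (0.66, [0.5246, 0.4546, 0.0064])]
side inspect [(0.86, [0.4762, 0.1364, -0.0012]), (0.63, [0.6843, 0.0159, -0.0049]), (0.63, [0.3922, -0.208, 0.0002])]
side glassfibre_center [(0.58, [0.5995, -0.2497, 0.0403])]
```

View pics/scene0.png

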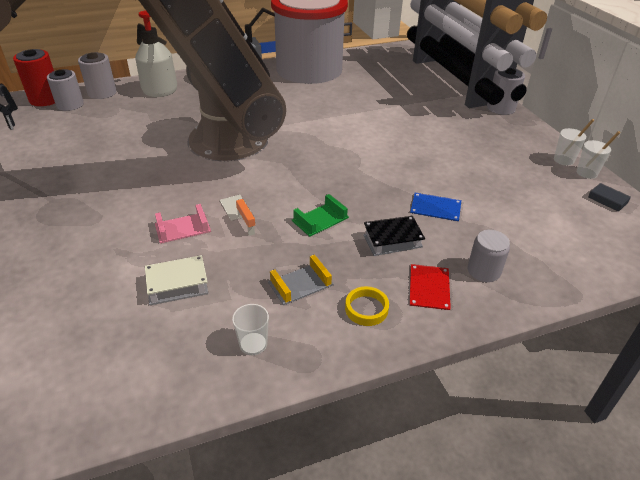

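View pics/side0.png

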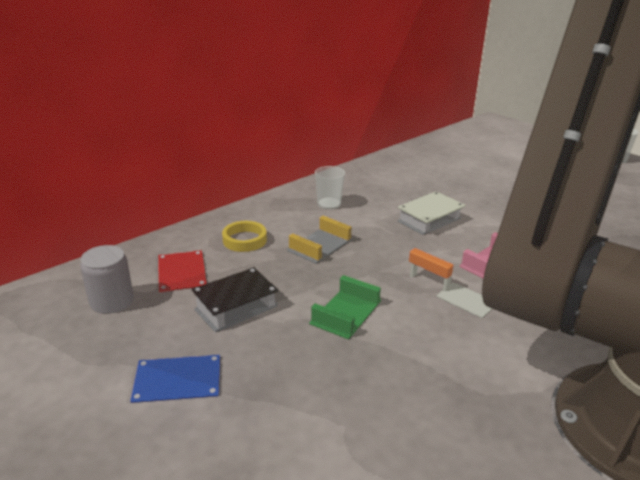

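View pics/wrist0.png

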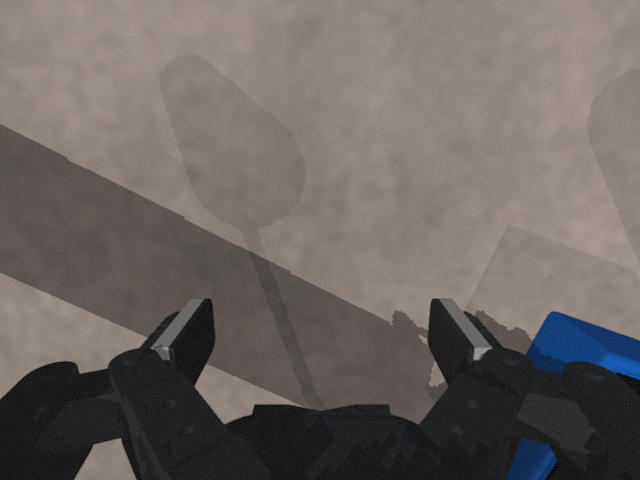

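Candidates:
- **Black cover:** (395,232) in the scene picture. It is the woven plate on aluminium rails. Look-alikes are blue (437,206) and red (430,287).
- **Target stand:** yellow rails at (301,279). Look-alikes are green (321,215) and pink (181,224), and the yellow ring at (367,305) is unrelated.
- **Spatula:** handle at (245,212), with the blade towards the robot at (232,205).

Next I rectify onto planes for yaw and check close crops.

```bash
cat > h.py <<'E'
import numpy as np, cv2
from scipy.spatial.transform import Rotation as R
def rect(im,ci,c,z,half=0.12,n=300):
    # top-down picture of plane z: right = -y, up = +x ; centre c
    s=2*half/n
    K=np.array([[ci["fx"],0,ci["cx"]],[0,ci["fy"],ci["cy"]],[0,0,1]])
    Rm=R.from_quat(ci["rotation"]).as_matrix()
    A=np.array([[0,-s,c[0]+half],[-s,0,c[1]+half],[0,0,z]])  # (u,v,1)->world
    A=A-np.outer(ci["xyz"],[0,0,1])
    H=K@Rm.T@A
    return cv2.warpPerspective(im,H,(n,n),flags=cv2.INTER_LINEAR|cv2.WARP_INVERSE_MAP)
def w2r(p,c,half=0.12,n=300):
    s=2*half/n; return ((c[1]+half-p[1])/s,(c[0]+half-p[0])/s)
def px(ci,p):
    Rm=R.from_quat(ci["rotation"]).as_matrix(); v=Rm.T@(np.array(p)-ci["xyz"])
    return ci["fx"]*v[0]/v[2]+ci["cx"],ci["fy"]*v[1]/v[2]+ci["cy"]
E
python3 - <<'E'
from station import imaging
import cv2,numpy as np
from h import *
rows=[]
for n in("scene","side"):
    im=cv2.imread(f"pics/{n}0.png");ci=imaging.camera_info(n)
    rows.append(np.hstack([rect(im,ci,c,z,n=260) for c,z in(((.43,-.05),.003),((.623,.279),.041),((.685,.0145),.036))]))
cv2.imwrite("pics/rect0.png",np.vstack(rows))
E
```

```text
(no output)
```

View pics/rect0.png

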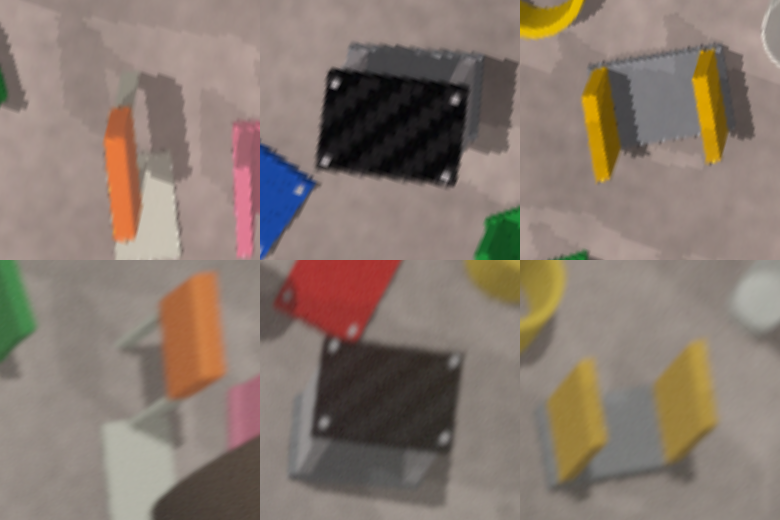

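```bash
python3 - <<'E'
from station import ctrl,imaging
from h import *
o=ctrl.get_obs();T=R.from_quat(o["orientation"]).as_matrix();print(T.round(3))
ci=imaging.camera_info("wrist");C=R.from_quat(ci["rotation"]).as_matrix();print(C.round(3))
print("cam in tool",T.T@(ci["xyz"]-o["position"]),(T.T@C).round(3))
E
```

```text
[[ 0.     0.337 -0.941]
 [-0.    -0.941 -0.337]
 [-1.     0.    -0.   ]]
[[ 0.337 -0.906 -0.255]
 [-0.941 -0.325 -0.091]
 [-0.     0.271 -0.963]]
cam in tool [-0.07060615  0.00079282 -0.06946181] [[ 0.001 -0.271  0.963]
 [ 1.     0.    -0.001]
 [ 0.     0.963  0.271]]
```

>>> {"method": "move_arm", "body": {"increments": "0 3.75 5 0 10;0 3.75 5 0 10;0 3.75 5 0 10;0 3.75 5 0 10;0 3.75 5 0 10;0 3.75 5 0 10;0 3.75 5 0 10;0 3.75 5 0 10;0 3.75 5 0 10;0 3.75 5 0 10"}}

```text
clock: 1.8
position: [0.584, -0.0867, 0.3048]
orientation: [0.341, 0.618, -0.339, 0.622]
contact_force: [0.6, -0.2, -0.1]
grip_width: 0.0854
```

>>> {"method": "move_arm", "body": {"increments": "0 5 4.3 0 10;0 5 4 0 10;0 0 0 0 0"}}

```text
clock: 2.17
position: [0.6811, -0.0027, 0.3045]
orientation: [0.222, 0.67, -0.22, 0.673]
contact_force: [0.1, -0.5, 0.4]
grip_width: 0.0858
```

```bash
cat > look.py <<'E'
import sys
from station import ctrl,imaging
from h import *
nm=sys.argv[1]; 
o=ctrl.get_obs();ci=imaging.camera_info("wrist");im=imaging.snapshot("wrist")[:,:,::-1].copy()
cv2.imwrite(f"pics/{nm}_raw.png",im)
np.save(f"pics/{nm}.npy",ci,allow_pickle=True)
o2=[o["clock"],*o["position"]];T=R.from_quat(o["orientation"]).as_matrix()
print(np.round(o2,4),"heading",np.degrees(np.arctan2(-T[1,2],-T[0,2])).round(2),"tilt",T[:,0].round(4),"q",np.degrees(o["q"]).round(1),"F",o["contact_force"].round(1),"M",o["moment"].round(2),"w",o["grip_width"].round(4))
tiles=[]
for a in sys.argv[2:]:
    x,y,z,h=map(float,a.split(","))
    tiles.append(rect(im,ci,(x,y),z,h,380))
if tiles: cv2.imwrite(f"pics/{nm}_r.png",np.hstack(tiles))
E
python3 look.py ins .685,.0145,.036,.1 .685,.0145,.0,.1
```

```text
Traceback (most recent call last):
  File "look.py", line 9, in <module>
    print(np.round(o2,4),"heading",np.degrees(np.arctan2(-T[1,2],-T[0,2])).round(2),"tilt",T[:,0].round(4),"q",np.degrees(o["q"]).round(1),"F",o["contact_force"].round(1),"M",o["moment"].round(2),"w",o["grip_width"].round(4))
                                                                                                                                                                                                        ^^^^^^^^^^^^^^^^^^^^^
AttributeError: 'float' object has no attribute 'round'
```

View pics/ins_raw.png

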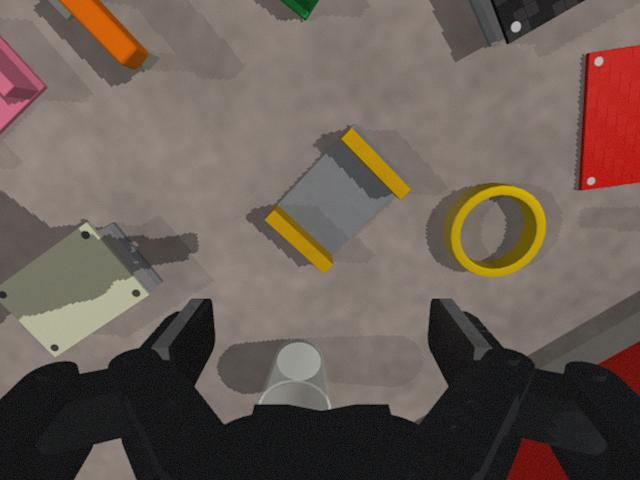

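The close view shows the yellow-railed stand at (340,200), not the ring at (498,228). I now fit its pose.

```bash
sed -i 's/o\["grip_width"\].round(4)/round(float(o["grip_width"]),4)/' look.py
python3 - <<'E'
from h import *
ci=np.load("pics/ins.npy",allow_pickle=True).item() if 0 else None
E
python3 look.py ins .685,.0145,.036,.1 .685,.0145,.006,.1
```

```text
[ 2.225   0.6799 -0.004   0.3047] heading 143.41 tilt [ 0.0049  0.0016 -1.    ] q [ -5.9  32.6  80.9   0.1  66.2 -59.4] F [-0.4  0.3 -1.4] M [ 0.03  0.01 -0.03] w 0.0858
```

View pics/ins_r.png

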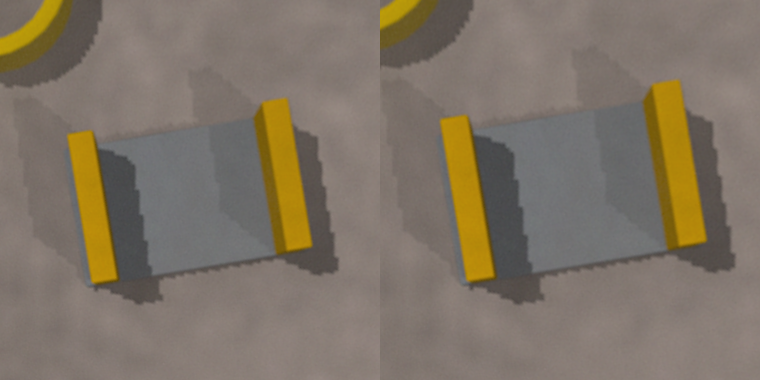

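>>> {"method": "move_arm", "body": {"increments": "0 0 5.5 0 5;0 0 5.5 0 5;0 0 5.5 0 5;0 -1 5.5 0 5;0 -1 5.5 0 5;0 0 0 0 0"}}

```text
clock: 3.02
position: [0.6549, 0.2675, 0.3071]
orientation: [0.075, 0.702, -0.073, 0.705]
contact_force: [0.3, -0.6, 0.6]
grip_width: 0.0859
```

```bash
python3 look.py car .623,.279,.041,.1 .623,.279,.036,.1
```

```text
[3.025  0.6549 0.2675 0.3071] heading 167.95 tilt [ 0.0041  0.0023 -1.    ] q [ 16.9  34.9  76.2   0.1  68.6 -61.1] F [ 0.3 -0.6  0.6] M [ 0.01  0.03 -0.01] w 0.0859
```

View pics/car_r.png

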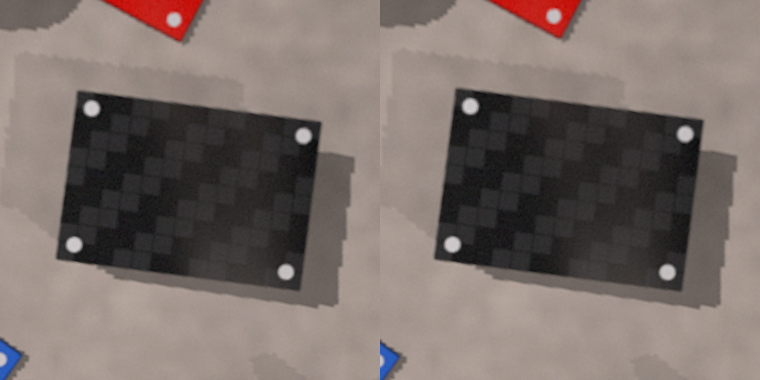

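View pics/car_raw.png

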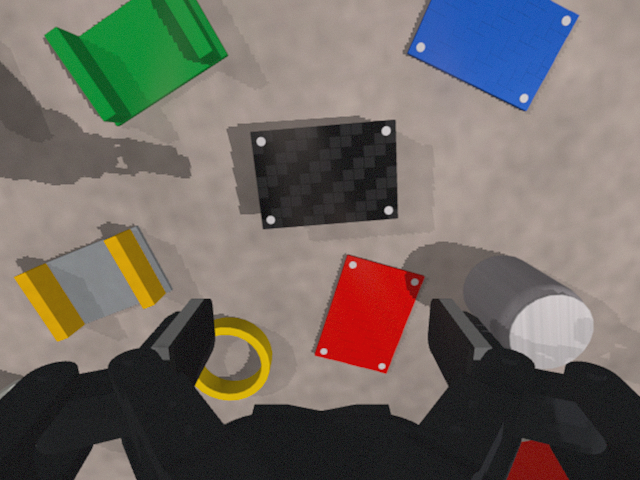

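The crop confirms the black woven cover, centre (0.6225, 0.2798), yaw −7.1°. Next is the spatula.

>>> {"method": "move_arm", "body": {"increments": "0 -2.7 -4.5 0 2.5;0 -2.7 -4.5 0 2.5;0 -2.7 -4.5 0 2.5;0 -2.7 -4.5 0 2.5;0 -2.7 -4.5 0 2.5;0 -2.7 -4.5 0 2.5;0 -2.7 -4.5 0 2.5;0 0 0 0 0"}}

```text
clock: 4.08
position: [0.4547, -0.0728, 0.3086]
orientation: [-0.026, 0.704, 0.025, 0.709]
contact_force: [1.0, -0.5, -0.4]
grip_width: 0.0855
```

```bash
python3 look.py spa .41,-.05,.058,.1 .39,-.05,.003,.1
```

```text
[ 4.075   0.4547 -0.0728  0.3086] heading -175.87 tilt [ 6.8e-03 -3.0e-04 -1.0e+00] q [-1.740e+01  1.430e+01  1.112e+02  1.000e-01  5.410e+01 -1.116e+02] F [ 1.  -0.5 -0.4] M [ 0.01 -0.01 -0.03] w 0.0855
```

View pics/spa_r.png

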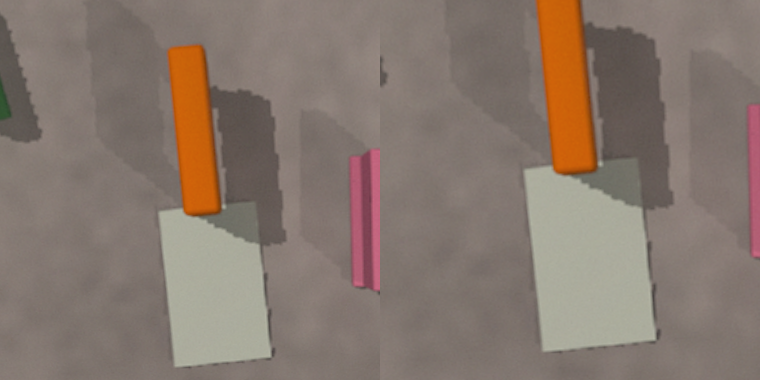

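View pics/spa_raw.png

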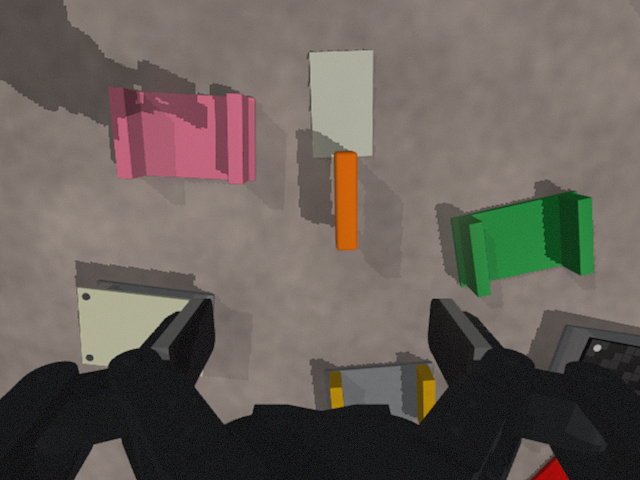

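>>> {"method": "move_arm", "body": {"increments": "0 -2.27 1.95 0 1.4;0 0 0 0 0;0 0 0 -5 0;0 0 0 -5 0;0 0 0 0 0", "force": 100}}

```text
clock: 4.75
position: [0.4346, -0.0529, 0.2082]
orientation: [-0.033, 0.702, 0.031, 0.711]
contact_force: [0.5, -0.7, 0.3]
grip_width: 0.0854
```

```bash
python3 look.py spb .432,-.0533,.058,.1
```

```text
[ 4.75    0.4346 -0.0529  0.2082] heading -174.86 tilt [ 0.0138 -0.0019 -0.9999] q [ -15.6   21.4  121.1    0.2   36.7 -110.9] F [ 0.5 -0.7  0.3] M [ 0.01  0.05 -0.01] w 0.0854
```

View pics/spb_raw.png

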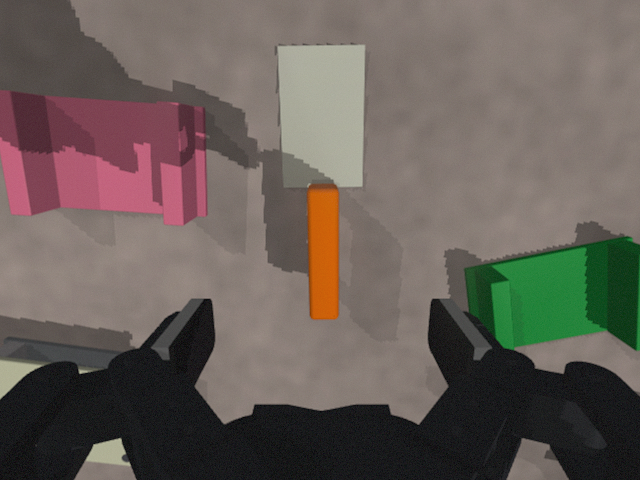

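>>> {"method": "move_arm", "body": {"increments": "0 -0.1 0 -3 0;0 -0.1 0 -3 0;0 -0.1 0 -3 0;0 0 0 -1.5 0;0 0 0 -0.4 0;0 0 0 0 0"}}

```text
clock: 5.55
position: [0.4403, -0.0548, 0.1083]
orientation: [-0.035, 0.694, 0.028, 0.719]
contact_force: [0.7, 0.7, -0.4]
grip_width: 0.0855
```

```bash
python3 look.py spc
```

```text
[ 5.55    0.4403 -0.0548  0.1083] heading -174.92 tilt [ 0.0354 -0.0079 -0.9993] q [ -15.7   33.   125.2    0.3   19.7 -111.1] F [ 0.7  0.7 -0.4] M [ 0.   -0.01 -0.  ] w 0.0855
```

View pics/spc_raw.png

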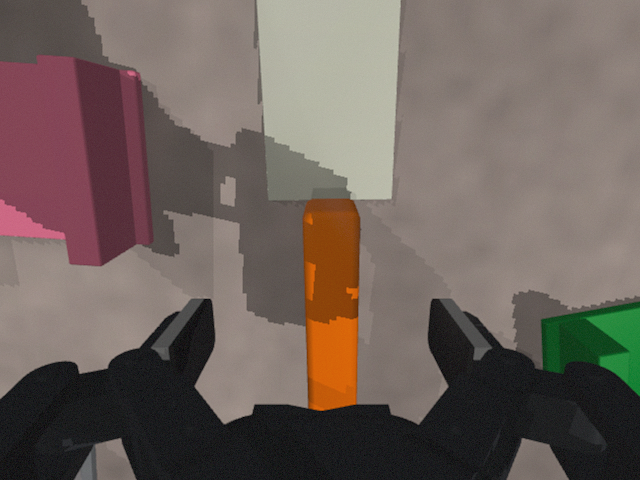

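>>> {"method": "move_arm", "body": {"increments": "0 -0.6 0.1 -0.4 0;0 -0.5 0.1 -0.4 0;0 -0.3 0 -0.3 0;0 0 0 0 0"}}

```text
clock: 6.1
position: [0.4256, -0.0528, 0.0983]
orientation: [-0.035, 0.693, 0.028, 0.72]
contact_force: [0.3, -0.1, -0.0]
grip_width: 0.0854
```

```bash
python3 look.py spd
```

```text
[ 6.1     0.4256 -0.0528  0.0983] heading -174.92 tilt [ 0.038  -0.0086 -0.9992] q [ -16.    33.8  127.6    0.4   16.3 -111.4] F [ 0.3 -0.1 -0. ] M [ 0.01  0.08 -0.01] w 0.0854
```

>>> {"method": "move_arm", "body": {"increments": "0 0.7 0 0 0;0 0 0 0 0;0.6 0 0 0 0;1 0 0 0 0;1 0 0 0 0;1 0 0 0 0;1 0 0 0 0;1 0 0 0 0", "force": 100}}

```text
clock: 7.15
position: [0.4337, -0.0528, 0.0989]
orientation: [-0.035, 0.693, 0.027, 0.72]
contact_force: [0.2, -0.1, -0.2]
grip_width: 0.0185
```

```bash
python3 look.py spe
```

```text
[ 7.15    0.4337 -0.0528  0.0989] heading -174.95 tilt [ 0.0392 -0.0088 -0.9992] q [ -15.7   34.   126.5    0.4   17.2 -111.1] F [ 0.2 -0.1 -0.2] M [ 0.18 -0.05 -0.03] w 0.0185
```

View pics/spe_raw.png

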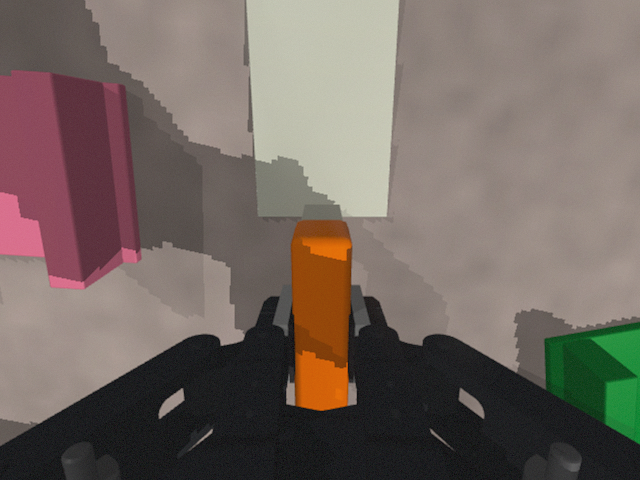

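```bash
python3 - <<'E'
from station import ctrl
from h import *
o=ctrl.get_obs()
T=R.from_quat(o["orientation"]); S=R.from_euler("z",-174.5,degrees=True)
np.savez("grasp.npz",Rts=(T.inv()*S).as_quat(),pts=T.inv().apply(np.array([.432,-.0533,.045])-o["position"]))
print(T.inv().apply(np.array([.432,-.0533,.045])-o["position"]))
E
cat > sp.py <<'E'
# spatula state: origin, yaw, pitch(tip up +), tip z; where blade point b (spatula x) is
import sys
from station import ctrl
from h import *
g=np.load("grasp.npz");o=ctrl.get_obs();T=R.from_quat(o["orientation"])
S=T*R.from_quat(g["Rts"]);p=o["position"]+T.apply(g["pts"]);M=S.as_matrix()
yaw=np.degrees(np.arctan2(M[1,0],M[0,0]))
print("t",round(o["clock"],2),"TCP",o["position"].round(4),"spat",p.round(4),"yaw",yaw.round(2),"pitch up",np.degrees(np.arcsin(M[2,0])).round(2),"roll",np.degrees(np.arcsin(M[2,1])).round(2))
und=lambda x:(p+S.apply([x,0,-.045]))
print("underside 28:",und(.028).round(4),"80:",und(.080).round(4),"tip:",und(.125).round(4),"foot",und(-.045).round(4),"q",np.degrees(o["q"]).round(0),"F",o["contact_force"].round(1),"M",o["moment"].round(2),"w",round(float(o["grip_width"]),4))
if len(sys.argv)>1:
    x,y,a,d=map(float,sys.argv[1].split(","))   # target centre,yaw, and spatula x that should lie there
    c,s=np.cos(np.radians(a)),np.sin(np.radians(a))
    tgt=np.array([x-d*c,y-d*s]); e=tgt-p[:2]
    print("shift cm",(e*100).round(2),"along/across cm",round(100*(e@[c,s]),2),round(100*(e@[-s,c]),2),"turn",round((a-yaw+180)%360-180,2))
E
python3 sp.py .6225,.2798,-7.1,.080
```

```text
[ 0.05374398  0.00027929 -0.00379379]
t 7.2 TCP [ 0.4337 -0.0528  0.0988] spat [ 0.432  -0.0533  0.045 ] yaw -174.5 pitch up -0.0 roll -0.0
underside 28: [ 0.4041 -0.056  -0.    ] 80: [ 0.3524 -0.061  -0.    ] tip: [ 0.3076 -0.0653 -0.    ] foot [ 0.4768 -0.049  -0.    ] q [ -16.   34.  127.    0.   17. -111.] F [0.5 1.2 0.6] M [ 0.15 -0.03 -0.03] w 0.0187
shift cm [11.11 34.3 ] along/across cm 6.79 35.41 turn 167.4
```

>>> {"method": "move_arm", "body": {"increments": "1 0.2 0 1 0;1 0.5 0 2 0;1 0.5 0 3 0;1 0.5 0 3 0;1 0.5 0 3 0;1 0 0 0 0"}}

```text
clock: 7.95
position: [0.4557, -0.0527, 0.2247]
orientation: [-0.035, 0.693, 0.027, 0.72]
contact_force: [-0.3, 0.1, -2.1]
grip_width: 0.0184
```

```bash
python3 sp.py .6225,.2798,-7.1,.080;python3 look.py spf
```

```text
t 7.95 TCP [ 0.4557 -0.0527  0.2247] spat [ 0.4539 -0.0532  0.1709] yaw -174.48 pitch up 0.07 roll -0.0
underside 28: [ 0.426  -0.0559  0.1259] 80: [ 0.3742 -0.0609  0.126 ] tip: [ 0.3294 -0.0652  0.126 ] foot [ 0.4986 -0.0489  0.1258] q [ -15.   21.  118.    0.   39. -110.] F [-0.3  0.1 -2.1] M [ 0.02 -0.01 -0.  ] w 0.0184
shift cm [ 8.92 34.29] along/across cm 4.61 35.13 turn 167.38
[ 7.95    0.4557 -0.0527  0.2247] heading -174.93 tilt [ 0.038  -0.0088 -0.9992] q [-1.49e+01  2.08e+01  1.18e+02  1.00e-01  3.89e+01 -1.10e+02] F [-0.3  0.1 -2.1] M [ 0.02 -0.01 -0.  ] w 0.0184
```

View pics/spf_raw.png

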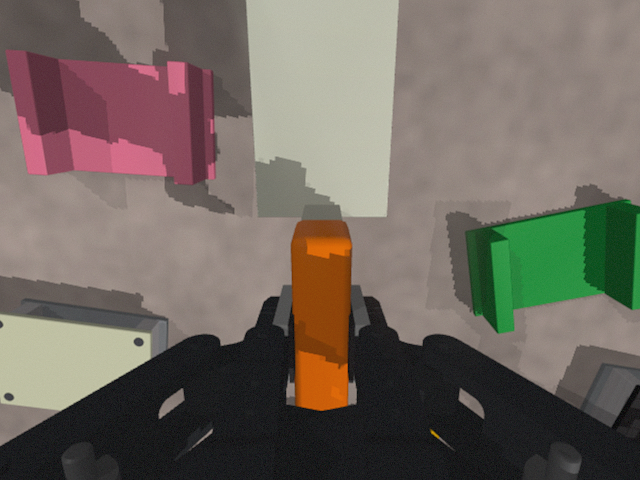

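>>> {"method": "move_arm", "body": {"increments": "1 0.3 1.9 0 -10;1 0.3 1.9 0 -10;1 0.3 1.9 0 -10;1 0 1.9 0 -10;1 0 1.9 0 -10;1 0 1.9 0 -10;1 0 1.9 0 -10;1 0 1.9 0 -10;1 0 1.9 0 -10;1 0 1.9 0 -10"}}

```text
clock: 9.25
position: [0.4576, 0.1419, 0.211]
orientation: [-0.522, -0.464, 0.548, -0.461]
contact_force: [-0.0, 0.1, -1.8]
grip_width: 0.0186
```

```bash
python3 sp.py .6225,.2798,-7.1,.19
```

```text
t 9.25 TCP [0.4576 0.1419 0.211 ] spat [0.4567 0.1445 0.1572] yaw 82.15 pitch up 0.79 roll 0.89
underside 28: [0.4599 0.173  0.1126] 80: [0.467  0.2245 0.1133] tip: [0.4732 0.2691 0.1139] foot [0.45   0.1007 0.1116] q [ 10.  24. 114.  -1.  43.  19.] F [-0.   0.1 -1.8] M [ 0.04 -0.02 -0.  ] w 0.0186
shift cm [-2.28 15.87] along/across cm -4.22 15.47 turn -89.25
```

>>> {"method": "move_arm", "body": {"increments": "1 0 1 0.2 -6;1 0 1 0.2 -6;1 0 1 0.2 -6;1 -0.2 1 0.2 -6;1 -0.2 1 0 -6;1 -0.2 1 0 -6;1 -0.2 1 0 -6;1 -0.2 1 0 -6;1 -0.2 1 0 -6;1 -0.2 1 0 -6"}}

```text
clock: 10.5
position: [0.4366, 0.2434, 0.2048]
orientation: [-0.678, -0.132, 0.715, -0.109]
contact_force: [-1.3, 0.2, -1.3]
grip_width: 0.0186
```

```bash
python3 sp.py .6225,.2798,-7.1,.19
```

```text
t 10.5 TCP [0.4366 0.2434 0.2048] spat [0.4371 0.2456 0.151 ] yaw 20.07 pitch up -0.46 roll 1.64
underside 28: [0.4627 0.2563 0.1058] 80: [0.5115 0.2741 0.1053] tip: [0.5538 0.2896 0.105 ] foot [0.3941 0.2312 0.1063] q [ 21.  26. 112.   3.  44.  89.] F [-1.3  0.2 -1.3] M [-0.   -0.04 -0.06] w 0.0186
shift cm [-0.32  5.77] along/across cm -1.03 5.69 turn -27.17
```

>>> {"method": "move_arm", "body": {"increments": "1 0 0.8 0 -4;1 0 0.8 0 -4;1 0 0.8 0 -4;1 0 0.8 0 -4;1 0 0.8 0 -4;1 0 0.8 0 -4;1 0 0.8 0 -3;1 0 0 0 0"}}

```text
clock: 11.5
position: [0.4314, 0.2987, 0.1929]
orientation: [-0.682, 0.039, 0.727, 0.064]
contact_force: [-0.4, -0.0, -1.9]
grip_width: 0.0182
```

```bash
python3 sp.py .6225,.2798,-7.1,.19
```

```text
t 11.5 TCP [0.4314 0.2987 0.1929] spat [0.4318 0.3001 0.139 ] yaw -7.89 pitch up -1.59 roll 1.13
underside 28: [0.4584 0.2973 0.0933] 80: [0.5099 0.2901 0.0919] tip: [0.5545 0.284  0.0906] foot [0.3861 0.3073 0.0953] q [ 26.  29. 109.   5.  44. 121.] F [-0.4 -0.  -1.9] M [-0.04 -0.03 -0.02] w 0.0182
shift cm [0.21 0.32] along/across cm 0.17 0.35 turn 0.79
```

>>> {"method": "move_arm", "body": {"increments": "1 0 0.4 -2 0.8;1 0 0 -2 0"}}

```text
clock: 11.75
position: [0.431, 0.3021, 0.1515]
orientation: [-0.683, 0.033, 0.728, 0.058]
contact_force: [-0.9, -0.1, -1.3]
grip_width: 0.0184
```

```bash
python3 sp.py .6225,.2798,-7.1,.19
```

```text
t 11.75 TCP [0.431  0.3021 0.1515] spat [0.4314 0.3034 0.0976] yaw -6.9 pitch up -1.59 roll 1.12
underside 28: [0.4581 0.3011 0.0519] 80: [0.5097 0.2949 0.0504] tip: [0.5544 0.2895 0.0492] foot [0.3857 0.3099 0.0539] q [ 27.  33. 111.   6.  39. 119.] F [-0.9 -0.1 -1.3] M [-0.01 -0.04  0.01] w 0.0184
shift cm [ 0.25 -0.02] along/across cm 0.25 0.02 turn -0.2
```

>>> {"method": "move_arm", "body": {"increments": "1 0.2 0 -2 -0.2;1 0 0 -1.6 0;1 0 0 0 0"}}

```text
clock: 12.12
position: [0.4318, 0.3006, 0.1115]
orientation: [-0.681, 0.034, 0.729, 0.057]
contact_force: [-0.2, 1.5, -1.2]
grip_width: 0.0188
```

```bash
python3 sp.py .6225,.2798,-7.1,.19; python3 look.py ca2 .58,.28,.041,.12; python3 - <<'E'
from station import imaging
import cv2
im=imaging.snapshot("side")[:,:,::-1]
cv2.imwrite("pics/side1.png",cv2.resize(im[200:400,100:400],(800,533)))
E
```

```text
t 12.12 TCP [0.4318 0.3006 0.1115] spat [0.4319 0.3018 0.0576] yaw -6.95 pitch up -1.85 roll 0.93
underside 28: [0.4584 0.2993 0.0117] 80: [0.5099 0.293  0.0101] tip: [0.5546 0.2876 0.0086] foot [0.3859 0.3081 0.0141] q [ 26.  37. 112.   6.  34. 118.] F [-0.2  1.5 -1.2] M [ 0.03 -0.04 -0.05] w 0.0188
shift cm [0.2  0.15] along/across cm 0.18 0.17 turn -0.15
[12.125   0.4318  0.3006  0.1115] heading -7.35 tilt [-0.0664  0.0371 -0.9971] q [ 26.4  36.7 111.9   6.4  34.  118.4] F [-0.2  1.5 -1.2] M [ 0.03 -0.04 -0.05] w 0.0188
```

View pics/ca2_raw.png

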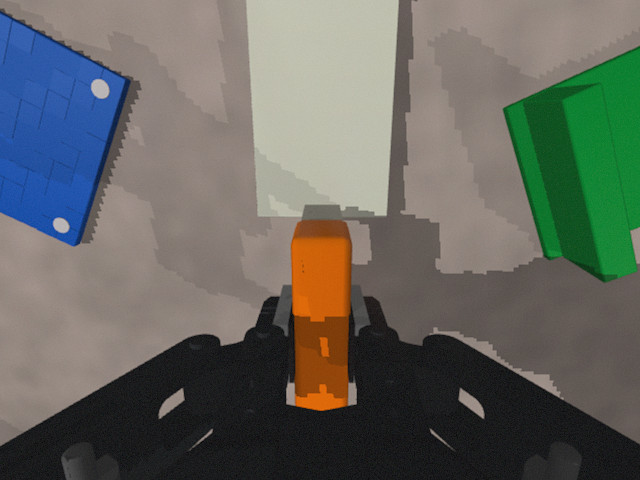

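View pics/side1.png

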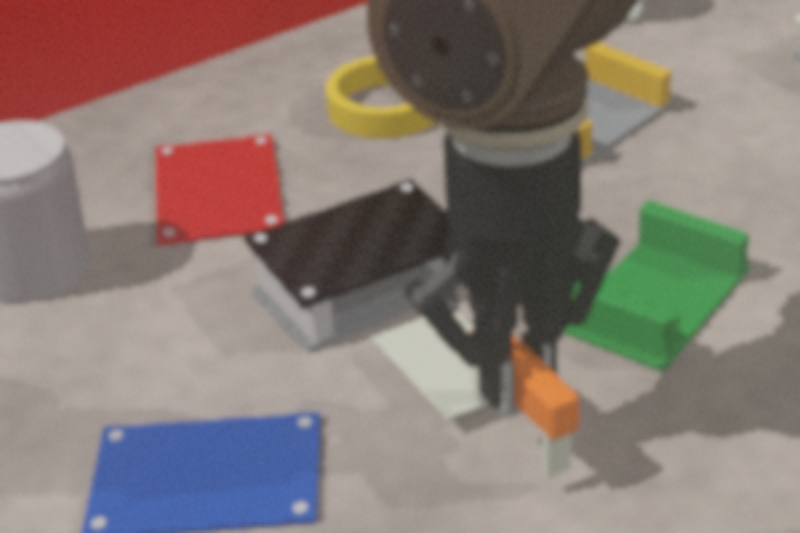

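>>> {"method": "move_arm", "body": {"increments": "1 0.2 0.15 0.7 -0.15;1 2 -0.25 0 0;1 2 -0.25 0 0"}}

```text
clock: 12.6
position: [0.4751, 0.2981, 0.1232]
orientation: [-0.682, 0.034, 0.728, 0.059]
contact_force: [0.2, 1.0, -1.8]
grip_width: 0.0188
```

```bash
python3 sp.py .6225,.2798,-7.1,.083
```

```text
t 12.6 TCP [0.4751 0.2981 0.1232] spat [0.4755 0.2994 0.0693] yaw -7.02 pitch up -1.6 roll 1.1
underside 28: [0.5021 0.297  0.0236] 80: [0.5537 0.2907 0.0221] tip: [0.5984 0.2852 0.0209] foot [0.4297 0.3059 0.0256] q [ 24.  37. 107.   6.  38. 117.] F [ 0.2  1.  -1.8] M [-0.07 -0.04 -0.05] w 0.0188
shift cm [ 6.46 -0.94] along/across cm 6.53 -0.13 turn -0.08
```

>>> {"method": "move_arm", "body": {"increments": "1 1.6 -0.35 -0.4 0;1 1.7 -0.2 0 0;1 1.6 -0.2 0 0;1 0 0 0 0"}}

```text
clock: 13.1
position: [0.5277, 0.2901, 0.1212]
orientation: [-0.684, 0.033, 0.727, 0.059]
contact_force: [-0.0, -0.4, -2.3]
grip_width: 0.0187
```

```bash
python3 sp.py .6225,.2798,-7.1,.083; python3 look.py ca3 .6225,.2798,.041,.1
```

```text
t 13.1 TCP [0.5277 0.2901 0.1212] spat [0.5283 0.2915 0.0673] yaw -7.05 pitch up -1.41 roll 1.2
underside 28: [0.5551 0.2892 0.0216] 80: [0.6067 0.2828 0.0204] tip: [0.6514 0.2773 0.0193] foot [0.4827 0.2981 0.0234] q [ 21.  40. 101.   5.  42. 115.] F [-0.  -0.4 -2.3] M [-0.03  0.03  0.03] w 0.0187
shift cm [ 1.18 -0.15] along/across cm 1.19 -0.0 turn -0.05
[13.1     0.5277  0.2901  0.1212] heading -7.45 tilt [-0.0582  0.0408 -0.9975] q [ 21.5  39.8 100.6   5.1  42.  115.1] F [-0.  -0.4 -2.3] M [-0.03  0.03  0.03] w 0.0187
```

View pics/ca3_raw.png

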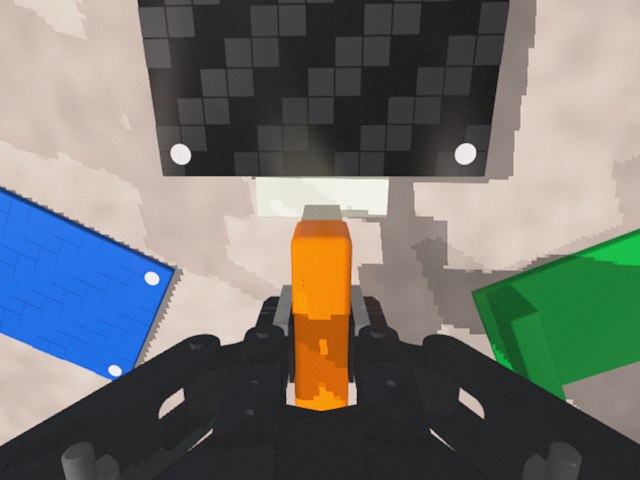

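>>> {"method": "move_arm", "body": {"increments": "1 0.8 -0.1 0 0;1 0.35 -0.05 0 0;1 0 0 0 0"}}

```text
clock: 13.52
position: [0.5382, 0.2888, 0.1211]
orientation: [-0.683, 0.033, 0.727, 0.059]
contact_force: [-0.3, -0.5, -1.5]
grip_width: 0.0188
```

```bash
python3 sp.py .6225,.2798,-7.1,.083; python3 look.py ca4 .6225,.2798,.041,.1
```

```text
t 13.53 TCP [0.5382 0.2888 0.1211] spat [0.5387 0.2902 0.0672] yaw -7.0 pitch up -1.5 roll 1.16
underside 28: [0.5654 0.2878 0.0215] 80: [0.617  0.2815 0.0202] tip: [0.6617 0.276  0.019 ] foot [0.493  0.2967 0.0234] q [ 21.  40.  99.   5.  43. 115.] F [-0.3 -0.5 -1.5] M [-0.07 -0.01 -0.02] w 0.0188
shift cm [ 0.14 -0.02] along/across cm 0.14 0.0 turn -0.1
[13.525   0.5382  0.2888  0.1211] heading -7.4 tilt [-0.0599  0.0403 -0.9974] q [ 21.   40.3  99.2   5.   42.9 114.7] F [-0.3 -0.5 -1.5] M [-0.07 -0.01 -0.02] w 0.0188
```

View pics/ca4_raw.png

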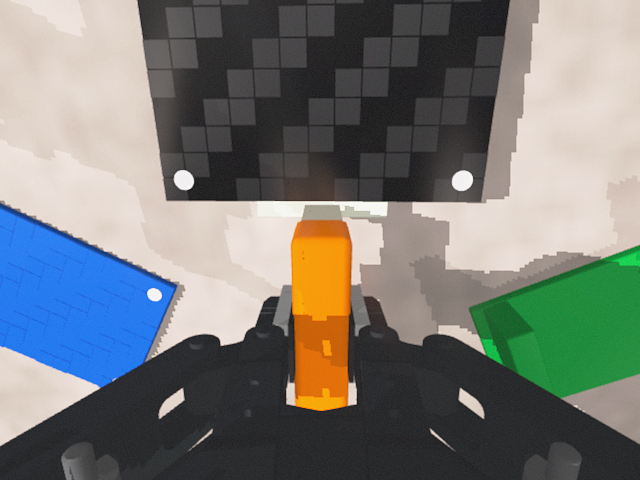

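>>> {"method": "move_arm", "body": {"increments": "1 0 0 0.5 0;1 0 0 0.3 0;1 0 0 0.3 0;1 0 0 0.3 0;1 0 0 0.3 0;1 0 0 0.3 0;1 0 0 0.4 0;1 0 0 0.5 0;1 0 0 0.5 0;1 0 0 0 0"}}

```text
clock: 14.82
position: [0.5375, 0.289, 0.1577]
orientation: [-0.683, 0.033, 0.727, 0.059]
contact_force: [-1.3, -0.5, -2.6]
grip_width: 0.0182
```

```bash
python3 sp.py .6225,.2798,-7.1,.083; python3 look.py ca5 .6225,.2798,.041,.1; python3 - <<'E'
from station import imaging
import cv2
im=imaging.snapshot("side")[:,:,::-1]
cv2.imwrite("pics/side2.png",cv2.resize(im[200:400,100:400],(800,533)))
E
```

```text
t 14.82 TCP [0.5375 0.289  0.1577] spat [0.538  0.2903 0.1038] yaw -6.97 pitch up -1.54 roll 1.14
underside 28: [0.5647 0.288  0.0581] 80: [0.6163 0.2817 0.0567] tip: [0.6609 0.2762 0.0555] foot [0.4922 0.2968 0.06  ] q [ 21.  37.  98.   5.  47. 115.] F [-1.3 -0.5 -2.6] M [ 0.05  0.03 -0.02] w 0.0182
shift cm [ 0.22 -0.03] along/across cm 0.22 -0.0 turn -0.13
[14.825   0.5375  0.289   0.1577] heading -7.37 tilt [-0.0605  0.0401 -0.9974] q [ 21.   37.3  98.2   4.6  47.  115.2] F [-1.3 -0.5 -2.6] M [ 0.05  0.03 -0.02] w 0.0182
```

View pics/ca5_raw.png

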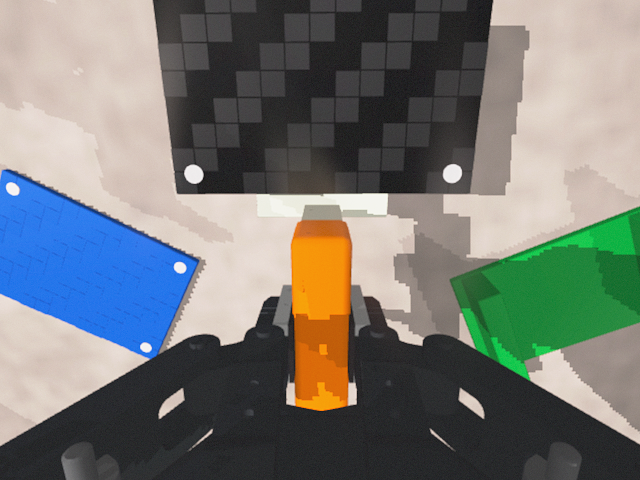

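View pics/side2.png

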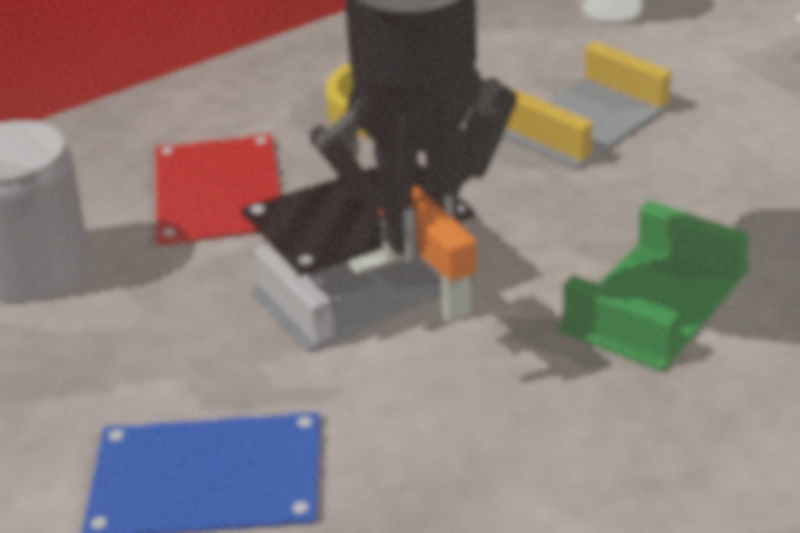

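```bash
cat > cov.py <<'E'
# cov.py name left(u v) right(u v) leftTop rightTop -> cover near edge in the spatula frame; uses ci saved with picture
import sys
from h import *
from station import ctrl,imaging
g=np.load("grasp.npz")
def run(pts):
    o=ctrl.get_obs();ci=imaging.camera_info("wrist");T=R.from_quat(o["orientation"]);S=T*R.from_quat(g["Rts"]);p=o["position"]+T.apply(g["pts"])
    C=R.from_quat(ci["rotation"])
    out=[]
    for u,v in pts:
        d=S.inv().apply(C.apply([(u-ci["cx"])/ci["fx"],(v-ci["cy"])/ci["fy"],1])); c=S.inv().apply(ci["xyz"]-p)
        t=(-.037-c[2])/d[2]; out.append(c+t*d)
    return np.array(out)*1000
if __name__=="__main__":
    a=list(map(float,sys.argv[1:])); P=run(np.array(a).reshape(-1,2)); print(P[:,:2].round(1))
    L,Rr=P[0,:2],P[1,:2]; m=(L+Rr)/2; e=L-Rr; yaw=np.arctan2(-e[0],e[1])
    print("width",np.hypot(*e).round(1),"yaw in spat",np.degrees(yaw).round(2),"centre",(m+45*np.array([np.cos(yaw),np.sin(yaw)])).round(1))
E
python3 cov.py 177 194 473 194 155 0 493 0; python3 cov.py 258 216 387 216
```

```text
[[ 41.5  64.4]
 [ 40.8 -67. ]
 [116.4  63. ]
 [114.9 -65.6]]
width 131.4 yaw in spat -0.33 centre [86.2 -1.5]
[[ 31.3  28.8]
 [ 31.  -29.6]]
width 58.4 yaw in spat -0.28 centre [76.1 -0.6]
```

>>> {"method": "move_arm", "body": {"increments": "1 0 0 0.8 0;1 0 0 1 0;1 0 0 1 0;1 0.1 -0.4 0.3 0.3;1 0.2 -0.8 0 0.6;1 0.3 -1.2 0 0.8;1 0.3 -1.5 0 1;1 0.3 -1.7 0 1;1 0.4 -1.7 0 1;1 0.4 -1.7 0 1"}}

```text
clock: 16.18
position: [0.558, 0.1928, 0.1893]
orientation: [-0.683, -0.003, 0.73, 0.019]
contact_force: [-0.2, 0.0, -2.8]
grip_width: 0.0186
```

```bash
python3 sp.py .685,.0149,9.4,.0853; python3 look.py tr1
```

```text
t 16.18 TCP [0.558  0.1928 0.1893] spat [0.5582 0.1942 0.1355] yaw -0.88 pitch up -1.67 roll 1.08
underside 28: [0.5849 0.1946 0.0897] 80: [0.6368 0.1938 0.0882] tip: [0.6818 0.1931 0.0869] foot [0.5119 0.1957 0.0918] q [ 12.  34.  99.   3.  50. 101.] F [-0.2  0.  -2.8] M [-0.05  0.03  0.03] w 0.0186
shift cm [  4.27 -19.32] along/across cm 1.05 -19.76 turn 10.28
[16.175   0.558   0.1928  0.1893] heading -1.29 tilt [-0.0668  0.0324 -0.9972] q [ 11.8  33.8  99.4   3.4  50.2 100.9] F [-0.2  0.  -2.8] M [-0.05  0.03  0.03] w 0.0186
```

View pics/tr1_raw.png

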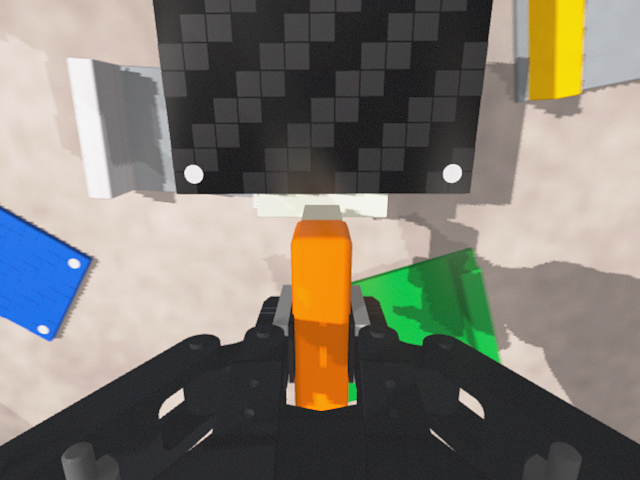

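>>> {"method": "move_arm", "body": {"increments": "1 0.4 -1.9 0 1;1 0.4 -2 0 1;1 0.4 -2 0 1;1 0.4 -2 0 1;1 0.4 -2 0 1;1 0.4 -2 0 1;1 0.4 -2 0 1;1 0.4 -1.8 0 1;1 0.3 -1.3 0 0.8;1 0.2 -0.8 0 0.4"}}

```text
clock: 17.48
position: [0.5955, 0.0019, 0.1865]
orientation: [-0.678, -0.059, 0.731, -0.041]
contact_force: [1.2, -0.2, -3.0]
grip_width: 0.0188
```

```bash
python3 sp.py .685,.0149,9.4,.0853; python3 look.py tr2
```

```text
t 17.48 TCP [0.5955 0.0019 0.1865] spat [0.5952 0.0033 0.1327] yaw 8.58 pitch up -1.96 roll 1.07
underside 28: [0.6213 0.008  0.0868] 80: [0.6726 0.0158 0.085 ] tip: [0.7171 0.0225 0.0835] foot [ 0.5491 -0.0028  0.0893] q [-6. 35. 98.  1. 52. 75.] F [ 1.2 -0.2 -3. ] M [-0.02  0.04  0.05] w 0.0188
shift cm [ 0.56 -0.23] along/across cm 0.52 -0.32 turn 0.82
[1.7475e+01 5.9550e-01 1.9000e-03 1.8650e-01] heading 8.17 tilt [-0.0761  0.02   -0.9969] q [-6.4 34.6 98.2  0.8 51.7 75. ] F [ 1.2 -0.2 -3. ] M [-0.02  0.04  0.05] w 0.0188
```

View pics/tr2_raw.png

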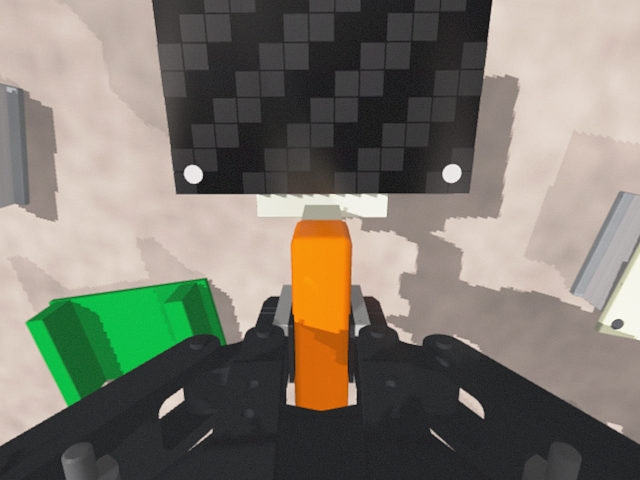

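>>> {"method": "move_arm", "body": {"increments": "1 0.55 -0.17 -0.6 0.8;1 0 0 -1 0;1 0 0 -1 0;1 0 0 -0.8 0;1 0 0 -0.4 0;1 0 0 0 0"}}

```text
clock: 18.27
position: [0.6011, 0.001, 0.1449]
orientation: [-0.677, -0.065, 0.731, -0.047]
contact_force: [-0.7, 0.4, -1.7]
grip_width: 0.019
```

```bash
python3 sp.py .685,.0149,9.4,.0853; python3 look.py tr3; python3 - <<'E'
from station import imaging
import cv2
for n in("side","scene"):
    im=imaging.snapshot(n)[:,:,::-1]
    im=im[180:330,200:425] if n=="side" else im[200:350,200:425]
    cv2.imwrite(f"pics/{n}3.png",cv2.resize(im,(800,533)))
E
```

```text
t 18.27 TCP [0.6011 0.001  0.1449] spat [0.6007 0.0024 0.091 ] yaw 9.5 pitch up -2.05 roll 1.09
underside 28: [0.6265 0.0076 0.0451] 80: [0.6778 0.0162 0.0432] tip: [0.7221 0.0236 0.0416] foot [ 0.5546 -0.0045  0.0477] q [-6. 38. 99.  1. 47. 74.] F [-0.7  0.4 -1.7] M [-0.04  0.03 -0.06] w 0.019
shift cm [ 0.02 -0.14] along/across cm -0.0 -0.14 turn -0.1
[1.8275e+01 6.0110e-01 1.0000e-03 1.4490e-01] heading 9.1 tilt [-0.078   0.019  -0.9968] q [-6.4 38.3 98.8  0.8 47.5 74. ] F [-0.7  0.4 -1.7] M [-0.04  0.03 -0.06] w 0.019
```

View pics/side3.png

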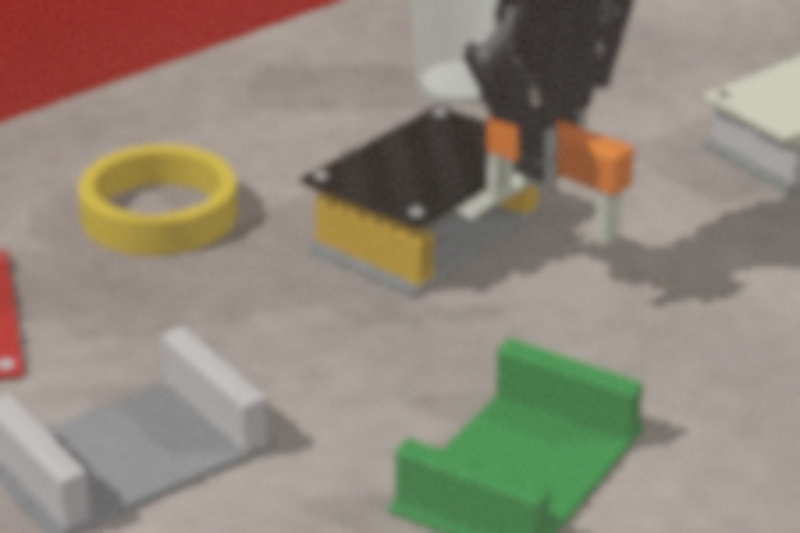

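View pics/scene3.png

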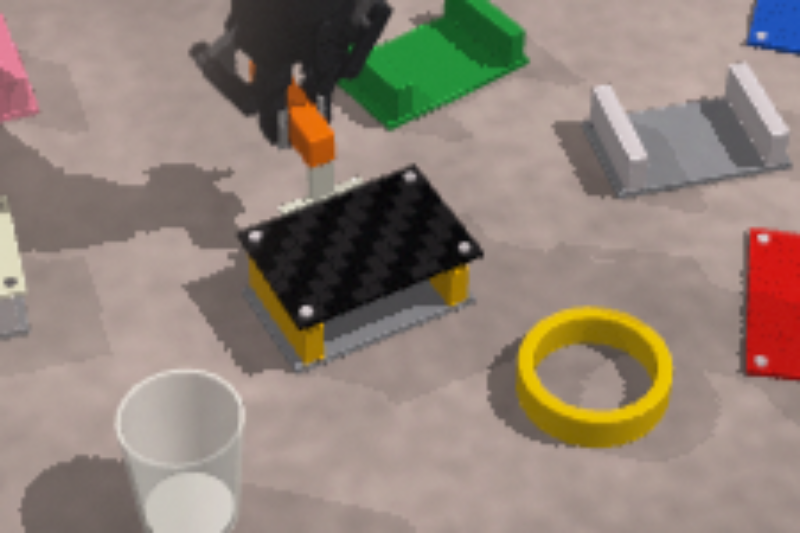

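View pics/tr3_raw.png

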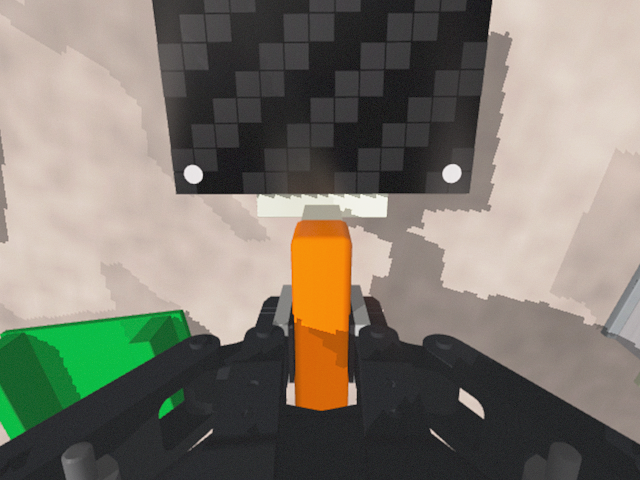

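```bash
python3 - <<'E'
from station import imaging
from h import *
ci=imaging.camera_info("scene");C=R.from_quat(ci["rotation"])
def g(u,v,z):
    d=C.apply([(u-ci["cx"])/ci["fx"],(v-ci["cy"])/ci["fy"],1]);t=(z-ci["xyz"][2])/d[2];return ci["xyz"]+t*d
P=[]
for (u,v),z in zip([(238,235),(415,166),(483,253),(305,326)],[.0515,.054,.0505,.0485]):
    P.append(g(200+u/3.5556,200+v/3.5556,z)); print(P[-1].round(4))
P=np.array(P);print(P.mean(0).round(4),np.degrees(np.arctan2(*( (P[2]-P[1])[1::-1]))),np.degrees(np.arctan2(*( (P[3]-P[0])[1::-1]))))
E
```

```text
[ 0.6559 -0.055   0.0515]
[0.6339 0.0722 0.054 ]
[0.7211 0.0865 0.0505]
[ 0.7422 -0.0375  0.0485]
[0.6883 0.0166 0.0511] 9.318561901448689 11.478671325710453
```

>>> {"method": "move_arm", "body": {"increments": "1 -0.1 -0.1 -0.3 0;1 0 0 -0.3 0;1 0 0 -0.2 0;1 0 0 -0.2 0;1 0 0 -0.2 0;1 0 0 -0.2 0;1 0 0 -0.2 0;1 0 0 -0.3 0;1 0 0 0 0"}}

```text
clock: 19.55
position: [0.6006, -0.0002, 0.1259]
orientation: [-0.678, -0.064, 0.73, -0.047]
contact_force: [0.1, -0.1, -2.1]
grip_width: 0.0188
```

```bash
python3 sp.py .685,.0149,9.4,.0853; python3 look.py tr4;
```

```text
t 19.55 TCP [ 6.006e-01 -2.000e-04  1.259e-01] spat [0.6003 0.0011 0.0721] yaw 9.49 pitch up -1.89 roll 1.05
underside 28: [0.6263 0.0063 0.0262] 80: [0.6776 0.0149 0.0245] tip: [0.7219 0.0223 0.023 ] foot [ 0.5543 -0.0057  0.0286] q [ -6.  40. 100.   1.  45.  74.] F [ 0.1 -0.1 -2.1] M [ 0.01 -0.03 -0.02] w 0.0188
shift cm [ 0.06 -0.01] along/across cm 0.05 -0.02 turn -0.09
[ 1.955e+01  6.006e-01 -2.000e-04  1.259e-01] heading 9.08 tilt [-0.0753  0.0187 -0.997 ] q [-6.5 39.8 99.5  0.8 45.1 73.9] F [ 0.1 -0.1 -2.1] M [ 0.01 -0.03 -0.02] w 0.0188
```

View pics/tr4_raw.png

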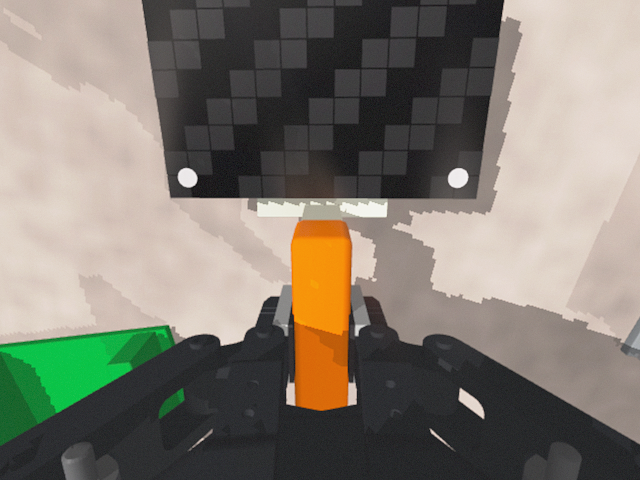

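>>> {"method": "move_arm", "body": {"increments": "1 0 0 -0.3 0;1 -0.8 -0.13 0 0;1 -1.5 -0.25 0 0;1 -2 -0.33 0 0;1 -2 -0.33 0 0;1 0 0 0 0"}}

```text
clock: 20.35
position: [0.534, -0.011, 0.1231]
orientation: [-0.678, -0.064, 0.73, -0.047]
contact_force: [0.5, 0.7, -0.9]
grip_width: 0.0191
```

```bash
python3 sp.py .685,.0149,9.4,.0853; python3 look.py tr5 .685,.0149,.041,.1
```

```text
t 20.35 TCP [ 0.534  -0.011   0.1231] spat [ 0.5337 -0.0097  0.0692] yaw 9.5 pitch up -1.9 roll 1.05
underside 28: [ 0.5597 -0.0045  0.0233] 80: [0.611  0.0041 0.0216] tip: [0.6553 0.0115 0.0201] foot [ 0.4877 -0.0165  0.0257] q [ -8.  36. 109.   1.  39.  72.] F [ 0.5  0.7 -0.9] M [-0.04 -0.08 -0.02] w 0.0191
shift cm [6.71 1.06] along/across cm 6.8 -0.05 turn -0.1
[ 2.035e+01  5.340e-01 -1.100e-02  1.231e-01] heading 9.09 tilt [-0.0754  0.0187 -0.997 ] q [ -8.4  36.4 109.3   0.7  38.7  72. ] F [ 0.5  0.7 -0.9] M [-0.04 -0.08 -0.02] w 0.0191
```

View pics/tr5_raw.png

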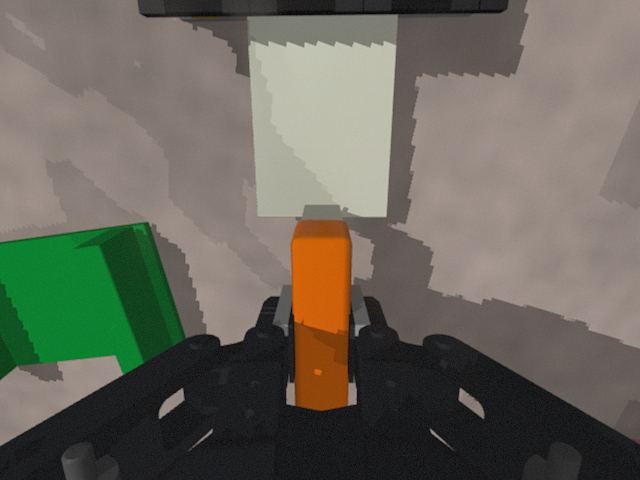

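>>> {"method": "move_arm", "body": {"increments": "1 -2 -0.33 0 0;1 -2 -0.4 0 0;1 -1.5 -0.4 0 0;1 -1 -0.4 -0.5 0;1 0 0 -0.5 0;1 0 0 0 0"}}

```text
clock: 21.15
position: [0.4718, -0.027, 0.1128]
orientation: [-0.681, -0.064, 0.728, -0.048]
contact_force: [0.4, -0.9, -0.9]
grip_width: 0.0184
```

```bash
python3 sp.py .685,.0149,9.4,.0853; python3 - <<'E'
from station import imaging
import cv2
for n in("side","scene"):
    im=imaging.snapshot(n)[:,:,::-1]
    cv2.imwrite(f"pics/{n}5full.png",im)
    im=im[180:330,250:475] if n=="side" else im[190:340,200:425]
    cv2.imwrite(f"pics/{n}5.png",cv2.resize(im,(800,533)))
E
```

```text
t 21.15 TCP [ 0.4718 -0.027   0.1128] spat [ 0.4718 -0.0258  0.0589] yaw 9.51 pitch up -1.55 roll 0.94
underside 28: [ 0.4981 -0.0206  0.0132] 80: [ 0.5494 -0.012   0.0118] tip: [ 0.5937 -0.0046  0.0105] foot [ 0.4261 -0.0327  0.0151] q [-11.  34. 118.   0.  31.  69.] F [ 0.4 -0.9 -0.9] M [-0.01 -0.06  0.01] w 0.0184
shift cm [12.9   2.67] along/across cm 13.16 0.53 turn -0.11
```

View pics/side5.png

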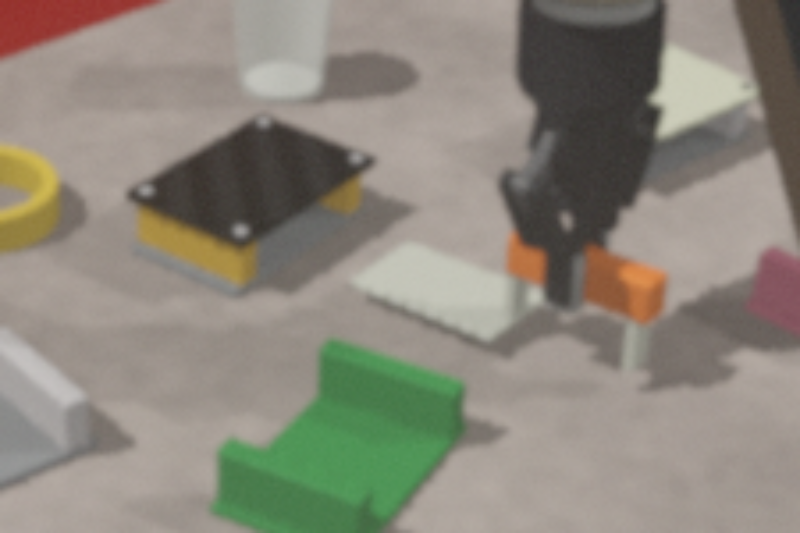

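View pics/scene5.png

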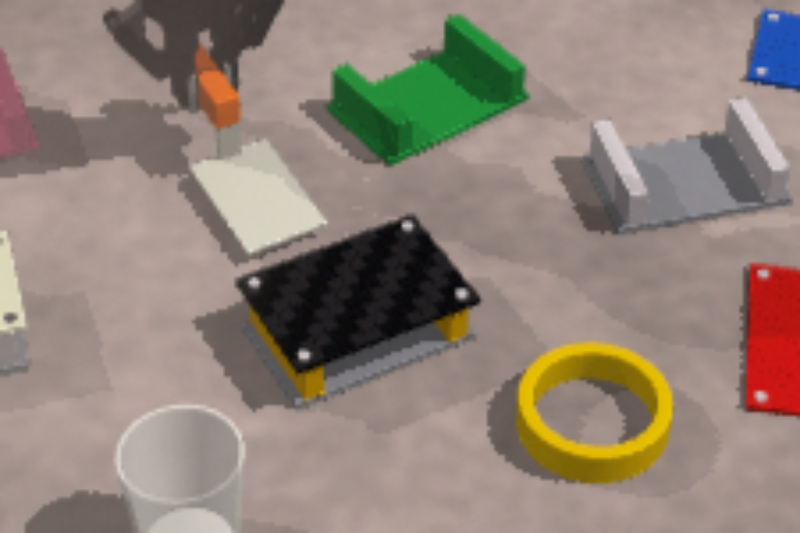

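```bash
python3 - <<'E'
from station import imaging
from h import *
t=[]
for n in("scene","side"):
    im=cv2.imread(f"pics/{n}5full.png");ci=imaging.camera_info(n)
    t.append(rect(im,ci,(.685,.0149),.041,.1,400))
cv2.imwrite("pics/pl5.png",np.hstack(t))
E
```

```text
(no output)
```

View pics/pl5.png

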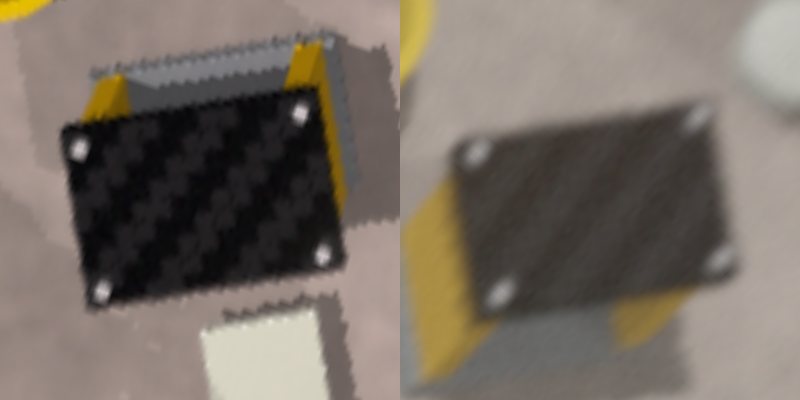

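>>> {"method": "move_arm", "body": {"increments": "1 0 0 -0.4 0;1 0 0 -0.3 0;1 0 0 -0.2 0;1 0 0 -0.2 0;1 0 0 -0.1 0;1 0 0 -0.1 0;1 0 0 0 0"}}

```text
clock: 22.12
position: [0.4718, -0.0267, 0.1006]
orientation: [-0.681, -0.064, 0.728, -0.048]
contact_force: [-3.3, 1.0, 7.1]
grip_width: 0.0187
```

```bash
python3 sp.py
```

```text
t 22.12 TCP [ 0.4718 -0.0267  0.1006] spat [ 0.472  -0.0254  0.0467] yaw 9.55 pitch up -1.45 roll 0.89
underside 28: [ 0.4983 -0.0203  0.001 ] 80: [ 5.496e-01 -1.170e-02 -3.000e-04] tip: [ 0.594  -0.0042 -0.0014] foot [ 0.4264 -0.0324  0.0028] q [-11.  36. 119.   0.  29.  69.] F [-3.3  1.   7.1] M [-0.02 -0.48  0.01] w 0.0187
```

>>> {"method": "move_arm", "body": {"increments": "0.7 0 0 0 0;0.5 0 0 0 0;0.2 0 0 0 0;0 0 0 0 0;0 0 0 0 0;0 0 0 2 0;0 0 0 3 0;0 0 0 4 0;0 0.5 0 4 0;0 0 0 0 0"}}

```text
clock: 23.38
position: [0.4765, -0.0267, 0.2338]
orientation: [-0.681, -0.064, 0.728, -0.048]
contact_force: [-0.3, -0.9, -0.7]
grip_width: 0.0853
```

```bash
python3 look.py fin0
```

```text
[23.375   0.4765 -0.0267  0.2338] heading 9.13 tilt [-0.0686  0.0176 -0.9975] q [-11.2  22.7 112.5   0.3  48.8  69.5] F [-0.3 -0.9 -0.7] M [ 0.01 -0.06  0.01] w 0.0853
```

View pics/fin0_raw.png

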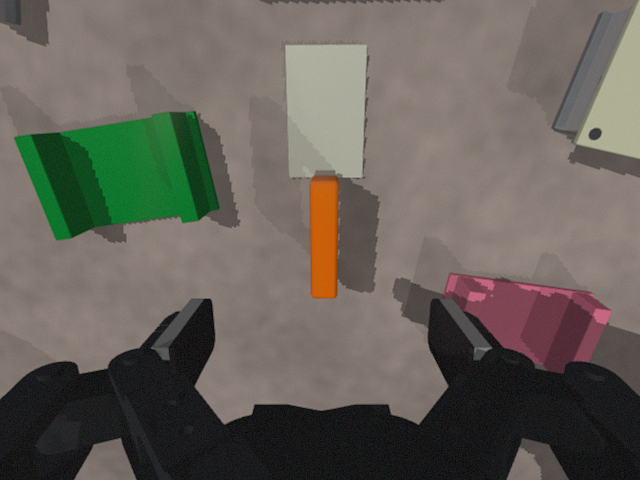

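The spatula lies flat and free, clear of everything. Now I check the cover from above.

>>> {"method": "move_arm", "body": {"increments": "0 3 0.6 2 0;0 4 0.8 2 0;0 4 0.8 2 0;0 2 0.4 1 0;0 0 0 0 0"}}

```text
clock: 24.05
position: [0.6074, 0.0004, 0.2969]
orientation: [-0.676, -0.065, 0.733, -0.046]
contact_force: [0.0, 0.0, -0.7]
grip_width: 0.0853
```

```bash
python3 look.py fin1 .685,.0149,.041,.1 .685,.0149,.036,.1
```

```text
[2.405e+01 6.074e-01 4.000e-04 2.969e-01] heading 9.11 tilt [-0.0828  0.0197 -0.9964] q [-6.4 28.3 90.2  0.6 66.3 74.3] F [ 0.   0.  -0.7] M [-0.   -0.02 -0.03] w 0.0853
```

View pics/fin1_raw.png

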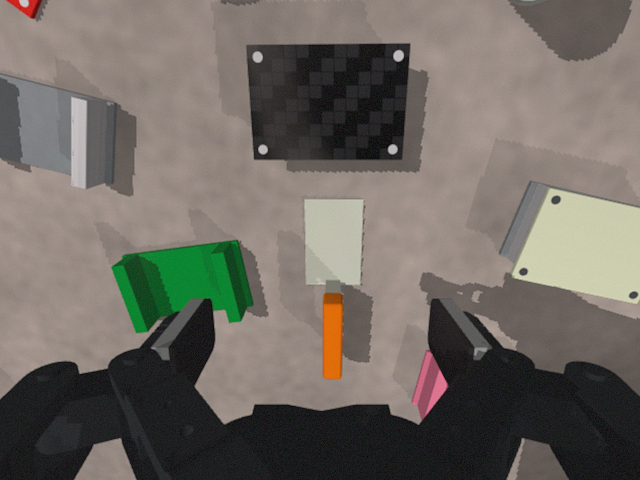

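View pics/fin1_r.png

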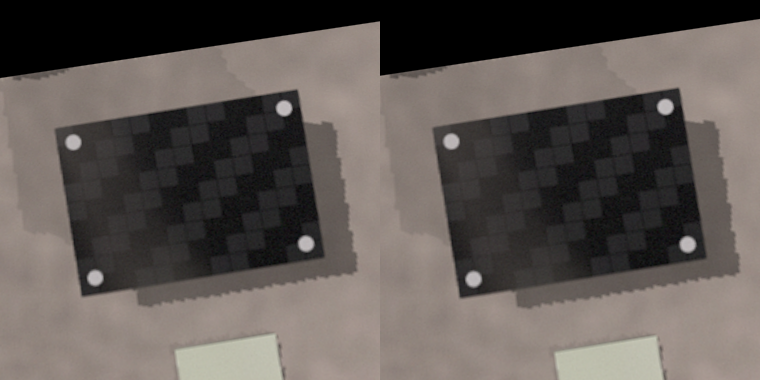

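```bash
python3 - <<'E'
from station import ctrl,imaging,nets
import cv2
im=imaging.snapshot("scene");cv2.imwrite("pics/last.png",im[:,:,::-1])
for l in("glassfibre_center","spatula_grip"):
    print(l,[(round(d["score"],2),[round(float(v),4) for v in d["location"]]) for d in nets.tip_of("scene",l)])
E
```

```text
glassfibre_center [(0.75, [0.5968, -0.2532, 0.0379])]
spatula_grip [(0.74, [0.4746, -0.0215, 0.0428])]
```

View pics/last.png

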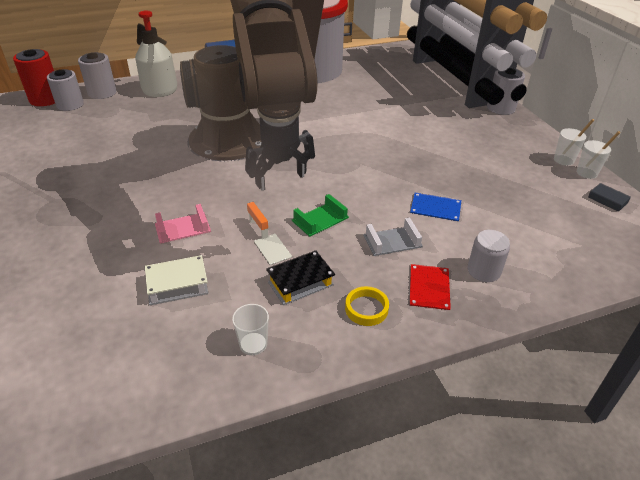

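```bash
python3 -c "
from station import ctrl
print(ctrl.hand_in())"
```

```text
the job is handed in; nothing more can be done
None
```

The black cover now lies across both yellow rails, and the job was handed in at about 24 s of the 64 s allowed. I slid the spatula blade under the cover, lifted it, carried it over, lowered it onto the rails and drew the blade out. The spatula is flat on the bench, about 45 mm from the yellow-railed stand. The gripper and arm never touched the black cover in any picture I took.

**Placement:** the last wrist view puts the cover about 1.7 mm short of the stand's centre along the rails, 0.3 mm off across them, and 0.25° off square.

**Disagreement:** the scene and side cameras differed from the wrist view by about 3 mm each, in opposite directions. Their calibration is good to about 2 mm, so I trusted the wrist view.

**Pale cover:** it is within about 1 mm of where it started, and no look-alike appears to have moved.

**Tilt:** the tool picked up a tilt of about 4–5° during the moves, and the blade about 2°. The cover did not slip while being carried.

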